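# Put checked stain bottles away in deep canisters

### The job

Two glass stain bottles have been checked, and one has fallen over: stand the fallen one upright on the worktop and let go of it, then take it again from above. Lower each bottle gently, base down, into the deep canister whose colour matches the bottle's tag band (green passed, red rejected), so that it stands upright on the canister's floor; do not drop it or bump it hard against the canister. Leave the specimen cup, the swab tub and the saline bottle where they stand.

Things in the scene. Friction and masses are not known exactly. Their poses are not given: they have to be found in the camera images.
- bottle_green: Pale brown stain bottle with white label, black cap, green tag band under the shoulder, green dot on the cap; loose, about 0.2 kg. Starts lying on its side, can roll; its cap end is 10 to 45 mm short of the standing bottle. Round body 52 mm across from base to 94 mm, cap 28 mm across from 94 to 117 mm. Origin: centre of the base; z runs from base to cap (lying: z level, origin 26 mm above the worktop).
- bottle_red: Pale brown stain bottle with white label, blue cap, red tag band under the shoulder, red dot on the cap; loose, about 0.2 kg. Starts standing just beyond the lying bottle's cap. Round body 50 mm across from base to 89 mm, cap 28 mm across from 89 to 111 mm. Origin: centre of the base; z runs from base to cap.
- canister_green: Deep round canister with a green rim band and a green tag plate on its robot side, white plastic, standing upright and fixed to the worktop. Outer diameter 120 mm, height 130 mm, wall 5 mm, open mouth of 110 mm, inner floor 8 mm above the worktop. Origin: centre of its underside; z up.
- canister_red: Deep round canister with a red rim band and a red tag plate on its robot side, white plastic, standing upright and fixed to the worktop. Outer diameter 120 mm, height 130 mm, wall 5 mm, open mouth of 110 mm, inner floor 8 mm above the worktop. Origin: centre of its underside; z up.
- specimen_cup: Bystander: white specimen cup with red screw cap, 60 mm diameter, 66 mm tall, light and loose. Origin: centre of its base; z up.
- swab_tub: Bystander: small cream tub with orange lid, 48 mm diameter, 41 mm tall, loose. Origin: centre of its base; z up.
- saline_bottle: Bystander: white bottle with green band and pointed white nozzle, 58 mm diameter, 135 mm tall, loose. Origin: centre of its base; z up.
Mind the look-alikes: they are no part of the job. What is shaped like the bottle_green but purple is not meant.

How it is judged (in metres and radians):
On the way:
1. the fallen green-tagged bottle stands upright on the worktop, let go (angle between bottle_green's own z axis and vertical below 0.1 rad and height (world z) of bottle_green between -0.005 and 0.005 m and contact force between the fingers and bottle_green below 0.1 N), for 0.2 s.
At the end, for the whole second after the job is handed in: Each bottle stands in the canister of its tag's colour: its base within 34 mm of the canister's axis and no more than 6 mm above the inner floor (14 mm above the worktop), upright within 0.12 rad, at rest, and released (horizontal distance between bottle_green and canister_green below 0.034 m and z of bottle_green in the frame of canister_green below 0.014 m and angle between each of bottle_green, bottle_red's own z axis and vertical below 0.12 rad and linear speed of each of bottle_green, bottle_red below 0.02 m/s and contact force between the fingers and bottle_green below 0.1 N and horizontal distance between bottle_red and canister_red below 0.034 m and z of bottle_red in the frame of canister_red below 0.014 m and contact force between the fingers and bottle_red below 0.1 N); the robot touches nothing.
It fails at once if the green-tagged bottle is dropped into a canister or bumps it (contact force over 30 N, or faster than 0.5 m/s close above the canister's floor) (contact force between bottle_green and canister_green above 30 N or contact force between bottle_green and canister_red above 30 N or (horizontal distance between bottle_green and canister_green below 0.05 m and z of bottle_green in the frame of canister_green below 0.06 m and linear speed of bottle_green above 0.5 m/s) or (horizontal distance between bottle_green and canister_red below 0.05 m and z of bottle_green in the frame of canister_red below 0.06 m and linear speed of bottle_green above 0.5 m/s)).
It fails at once if the red-tagged bottle is dropped into a canister or bumps it (contact force over 30 N, or faster than 0.5 m/s close above the canister's floor) (contact force between bottle_red and canister_green above 30 N or contact force between bottle_red and canister_red above 30 N or (horizontal distance between bottle_red and canister_green below 0.05 m and z of bottle_red in the frame of canister_green below 0.06 m and linear speed of bottle_red above 0.5 m/s) or (horizontal distance between bottle_red and canister_red below 0.05 m and z of bottle_red in the frame of canister_red below 0.06 m and linear speed of bottle_red above 0.5 m/s)).
It fails at once if the specimen cup is shoved more than 30 mm from its place or tipped over (distance of specimen_cup from where it was at the start of the episode above 0.03 m or angle between specimen_cup's own z axis and vertical above 0.5 rad).
It fails at once if the swab tub is shoved more than 30 mm from its place or tipped over (distance of swab_tub from where it was at the start of the episode above 0.03 m or angle between swab_tub's own z axis and vertical above 0.5 rad).
It fails at once if the saline bottle is shoved more than 30 mm from its place or tipped over (distance of saline_bottle from where it was at the start of the episode above 0.03 m or angle between saline_bottle's own z axis and vertical above 0.5 rad).
It also fails if it takes over 64 s, if anything falls off the work surface, if the arm or the gripper's body presses on something with over 40 N, if the wrist force passes 120 N, or if a joint passes its speed limit or range.

### The arm

A 6-joint arm with a two-finger parallel gripper is mounted at the origin on a cart in front of the work surface, level with it; the furniture and walls round the work are solid. World frame = base frame: x ahead of the robot, y to its left, z up, the work surface at z = 0. Lengths are in mm, angles in rad, forces in N, time in s.
With the tool pointing down it reaches from about 350 to 775 mm from the base axis. Payload 7.3 kg.
Tool frame: the origin (TCP) lies midway between the tips of the shut fingers; the grasp point (between the pads) lies 19 mm behind it; z points along the fingers, y is the direction in which the jaws open and shut (so a half turn about z gives the same grasp; the last joint's range is limited). The gripper opens to 92 mm and grips with 3 to 60 N. Pads are 19 mm wide; open, the fingers measure 130 mm over their backs; the gripper's body (75 mm by 190 mm) begins 47 mm behind the grasp point.
Start: joints at [-1.34, 0.342, 1.524, -0, 1.275, -0.146], TCP at [193.195, -488.181, 226.741] pointing down, gripper open.
Joint ranges: [-2.53, 2.53], [-0.77, 2.02], [0.04, 2.7], [-1, 4.14], [0.28, 2.66], [-3.11, 3.11]. Speed limits (rad/s): [2.57, 2.57, 3.14, 3.14, 3.14, 3.14].

### API

Orientations are given as [roll, pitch, yaw] about the fixed x, y, z axes, in that order (R = Rz(yaw) Ry(pitch) Rx(roll)).
In Python, from plant import sensors, imaging, ticket gives the robot as it stands. The module is installed in compiled form; this text tells all that it offers.
- The arm moves only by the tool arm_command, never from a script. Its argument "increments" is one flat list of numbers, 5 for each row, row after row: the closure, from 0 (fully open) to 1 (shut), then the shift along the tool's x, y, z in mm, then the turn about the tool's z in degrees. In form: [hand, dx, dy, dz, spin, hand, dx, dy, dz, spin, ...]. A call has 1 to 20 rows; each row is the pose to reach, as a shift and turn from the pose commanded when the call began, along the tool's axes at that moment; what a row does not reach only later rows make up. A row lasts 1/8 s, in which the tool goes at most 62.5 mm and 10.7 degrees, less where a joint would pass 70% of its speed; a pose out of reach is approached as far as the arm can. A call with a gripper value outside its range is refused whole. The fingers move at their own pace and stop on an object; the grip force is fixed at half the most. Time passes only in rows, so rows that repeat a pose let the fingers close. It gives the time, the measured TCP pose, the force and the opening at its end, in the units of the state.
- sensors.get_obs(): the state, without advancing time (a new reading comes with each control period).
- imaging.capture(name): name is "scene" or "side" or "wrist"; returns the picture (400x640x3 uint8, blue, green, red); there is no depth.
- imaging.calibration(name): a dict with "fx", "fy", "cx", "cy" (pixels), "D" ([k1, k2, p1, p2, k3] as OpenCV has them; the pictures are not rectified), "world_to_cam" (4x4, takes a point from world to camera coordinates); the wrist camera has in their place "hand_eye" (4x4, takes a point from camera to tool coordinates, whose origin is the TCP and whose axes are the flange's). Camera axes: x right, y down, z forward; pixel columns grow to the right and rows downward; lengths in mm; the calibration is good to about 2 mm. A picture is of the moment at which its call begins: read the wrist's pose just before it. calibration takes no time and is no camera call.
- ticket.close_job(): hands the job in, once; it reports no verdict.
The state is a dict: "time": time; "joint_positions": joint angles; "dq": joint speeds; "tau": joint torques, N m; "tool_pos": TCP position; "tcp_rot": TCP orientation; "contact_force": force on the tool from outside, world axes, zero at the start; "moment": the same for the moment, N m; "grip_width": finger opening in mm.
Only numpy, scipy, OpenCV 4.12 (cv2) and the standard library are available. Lean on these libraries where they do the work, as an engineer would, in place of code of your own. Each camera call takes 0.05 s, during which the arm holds its last target. There are 200 camera calls.

## Working session

There is one attempt and no reset: what is moved stays moved. The work goes in short steps, Python scripts to look and compute and a tool call to move; the robot and the scene stay as the last step left them, time stands still between calls to the robot, and variables do not carry over. Pictures are saved under pics/ and viewed, about 8 in all and at most 12, crops included, and the job is handed in when it is done.

Besides the shell and the picture viewer there is one more tool, called after "Request:" by a JSON object that holds its "api" and its "payload", one argument or row to a line. arm_command: Moves the arm, as the interface text tells. Its arguments: {"type":"object","properties":{"increments":{"type":"array","items":{"type":"number"}}},"required":["increments"]}

```bash
mkdir -p pics
cat > h.py <<'E'
import numpy as np, cv2
from plant import sensors, imaging, ticket
from scipy.spatial.transform import Rotation as R
def tool():
    o=sensors.get_obs(); T=np.eye(4); T[:3,:3]=R.from_euler('xyz',o["tcp_rot"]).as_matrix(); T[:3,3]=o["tool_pos"]; return T
def cam(n):
    c=imaging.calibration(n); K=np.array([[c['fx'],0,c['cx']],[0,c['fy'],c['cy']],[0,0,1.]])
    if n=='wrist': C=tool()@np.array(c['hand_eye'])
    else: C=np.linalg.inv(np.array(c['world_to_cam']))
    return K,np.array(c['D'],float),C
def grab(n,f=None):
    c=cam(n); im=imaging.capture(n)
    if f: cv2.imwrite('pics/'+f,im)
    return im,c
def ray(c,uv):
    K,D,C=c; p=cv2.undistortPoints(np.array([[uv]],float),K,D)[0,0]
    return C[:3,3],C[:3,:3]@np.array([p[0],p[1],1])
def onz(c,uv,z):
    o,d=ray(c,uv); return o+d*(z-o[2])/d[2]
def proj(c,P):
    K,D,C=c; W=np.linalg.inv(C); return cv2.projectPoints(np.atleast_2d(P).astype(float),cv2.Rodrigues(W[:3,:3])[0],W[:3,3],K,D)[0][:,0]
E
python3 - <<'E'
from h import *
o=sensors.get_obs(); print({k:np.round(v,3) for k,v in o.items()})
a,c=grab('scene','s.png'); b,d=grab('side','d.png'); w,e=grab('wrist','w.png')
for x in (c,d,e): print(np.round(x[2],2).tolist(), x[0][0,0])
print(np.round(imaging.calibration('wrist')['hand_eye'],3))
E
```

```text
{'time': np.float64(0.0), 'joint_positions': array([-1.34 ,  0.343,  1.525, -0.   ,  1.275, -0.146]), 'dq': array([-0.   ,  0.001,  0.001,  0.001, -0.001, -0.   ]), 'tau': array([-3.0000e-03, -4.3125e+01, -2.4422e+01,  7.1000e-02,  5.6000e-02,
       -0.0000e+00]), 'tool_pos': array([ 193.099, -487.756,  226.049]), 'tcp_rot': array([-3.14 , -0.   ,  0.377]), 'contact_force': array([ 0.134,  0.475, -0.14 ]), 'moment': array([ 0.028, -0.03 , -0.019]), 'grip_width': np.float64(91.63)}
[[0.44, -0.37, 0.82, -642.54], [-0.9, -0.17, 0.4, -582.09], [-0.01, -0.91, -0.41, 674.22], [0.0, 0.0, 0.0, 1.0]] 475.42215403562716
[[-0.82, -0.26, 0.5, -186.21], [-0.57, 0.38, -0.73, 1083.16], [-0.0, -0.89, -0.46, 728.58], [0.0, 0.0, 0.0, 1.0]] 478.7779804170409
[[0.37, -0.89, -0.27, 266.11], [-0.93, -0.35, -0.11, -458.96], [-0.0, 0.29, -0.96, 384.92], [0.0, 0.0, 0.0, 1.0]] 352.6852363983738
[[-0.00000e+00 -9.57000e-01 -2.91000e-01  7.85200e+01]
 [ 1.00000e+00 -0.00000e+00  1.00000e-03 -1.94000e-01]
 [-1.00000e-03 -2.91000e-01  9.57000e-01 -1.58753e+02]
 [ 0.00000e+00  0.00000e+00  0.00000e+00  1.00000e+00]]
```

View pics/s.png

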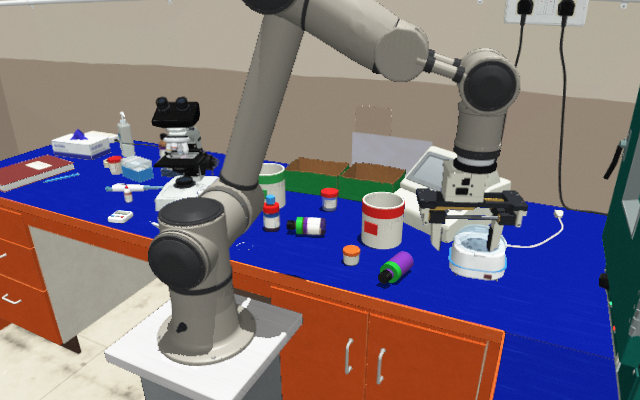

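View pics/d.png

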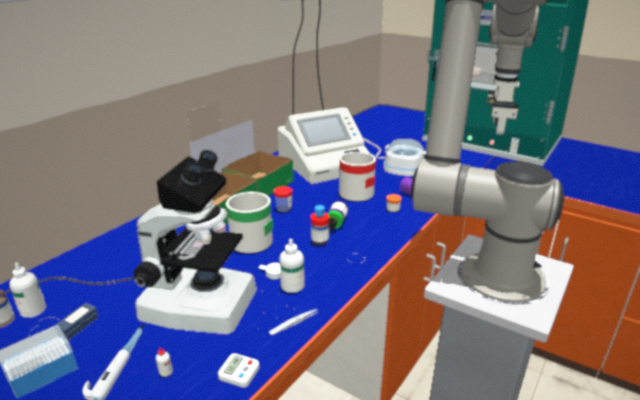

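Scene picture: red-tag bottle stands at about (271,213), the fallen green one lies at (292–325,227) with its cap to the left. Red canister's rim is around (383,200), green around (270,170) partly behind the arm. Cup (330,198), tub (351,255), purple decoy (397,267). Side: saline (291,268), green canister rim (249,205), red canister rim (357,160).

Run:
```python
from h import *
c=cam('scene');d=cam('side')
for n,s,uv,z in [('redcan','s',(383,200),130),('redcan','d',(357,160),130),('grcan','d',(249,205),130),('grcan','s',(270,170),130),('redcap','s',(271,199),111),('redcap','d',(320,210),111),('gr base','s',(324,227),26),('gr cap','s',(290,227),26),('gr shoulder','d',(337,215),26),('cup top','s',(330,192),66),('cup top','d',(283,191),66),('tub','s',(351,250),41),('tub','d',(394,197),41),('saline base','d',(291,288),0)]:
    print(n,s,onz(c if s=='s' else d,uv,z).round())
a=cv2.imread('pics/s.png')[150:280,230:430];b=cv2.imread('pics/d.png')[140:300,220:420]
cv2.imwrite('pics/c.png',np.vstack([cv2.resize(a,None,fx=2.8,fy=2,interpolation=2)if 0 else cv2.resize(a,(480,312),interpolation=2),cv2.resize(b,(360,288),interpolation=2).copy() if 0 else cv2.copyMakeBorder(cv2.resize(b,(350,280),interpolation=2),0,0,0,130,0)]))
```

```text
redcan s [ 558. -210.  130.]
redcan d [ 557. -189.  130.]
grcan d [634. 252. 130.]
grcan s [640. 213. 130.]
redcap s [468. 108. 111.]
redcap d [478. 138. 111.]
gr base s [519. -43.  26.]
gr cap s [476.  51.  26.]
gr shoulder d [509.   6.  26.]
cup top s [689.  14.  66.]
cup top d [697.  31.  66.]
tub s [ 399. -178.   41.]
tub d [ 408. -175.   41.]
saline base d [423. 345.   0.]
```

View pics/c.png

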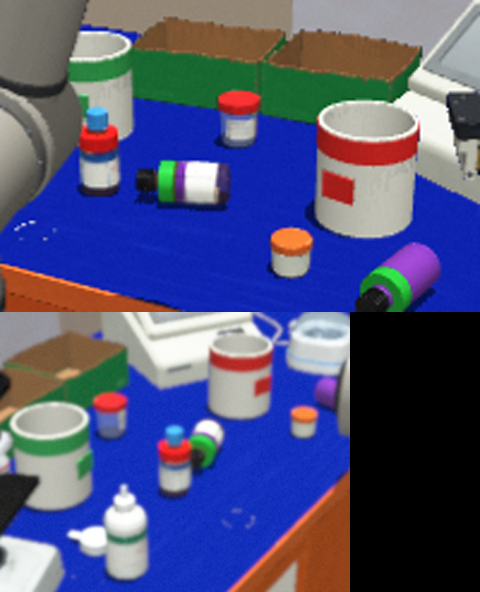

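The two overview pictures agree only to 2–3 cm by hand picking, so I'll go over the bottles with the wrist camera.

Request:
{"api": "arm_command", "payload": {
  "increments": [0, 398, -380, -40, 0, 0, 398, -380, -40, 0, 0, 398, -380, -40, 0, 0, 398, -380, -40, 0, 0, 398, -380, -40, 0, 0, 398, -380, -40, 0, 0, 398, -380, -40, 0, 0, 398, -380, -40, 0, 0, 398, -380, -40, 0, 0, 398, -380, -40, 0, 0, 398, -380, -40, 0, 0, 398, -380, -40, 0]
}}

```text
time: 1.65
tool_pos: [423.0, 10.5, 266.5]
tcp_rot: [3.142, 0.001, 0.375]
contact_force: [-0.1, -1.0, 0.2]
grip_width: 91.4
```

Run:
```python
from h import *
o=sensors.get_obs(); print({k:np.round(o[k],3) for k in ('time','tool_pos','tcp_rot','joint_positions')})
w,e=grab('wrist','w1.png')
```

```text
{'time': np.float64(1.65), 'tool_pos': array([423.026,  10.507, 266.546]), 'tcp_rot': array([3.142e+00, 1.000e-03, 3.750e-01]), 'joint_positions': array([-0.156,  0.12 ,  1.706, -0.   ,  1.316,  1.04 ])}
```

View pics/w1.png

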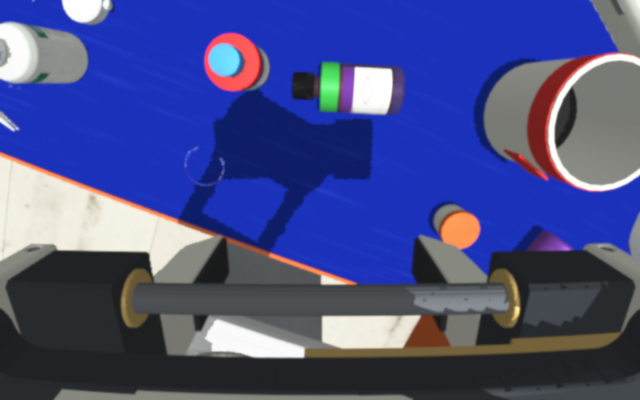

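Wrist view: red bottle's blue cap at (226,60); fallen bottle from cap end (293,85) to base end (403,90); red canister's rim at left edge x≈548 (cut off at right); tub (459,229); saline at (40,52).

Run:
```python
from h import *
im=cv2.imread('pics/w1.png'); c=cam('wrist'); hsv=cv2.cvtColor(im,cv2.COLOR_BGR2HSV)
def comp(lo,hi,box):
    x0,y0,x1,y1=box; m=np.zeros(im.shape[:2],np.uint8); m[y0:y1,x0:x1]=cv2.inRange(hsv,lo,hi)[y0:y1,x0:x1]
    ct=max(cv2.findContours(m,0,2)[0],key=cv2.contourArea); return ct
cap=comp((90,60,120),(108,220,255),(195,30,275,100)); print('cap',cv2.minEnclosingCircle(cap),onz(c,cv2.minEnclosingCircle(cap)[0],111))
red=comp((0,120,120),(8,255,255),(195,20,275,100)); print('redshoulder',cv2.minEnclosingCircle(red),onz(c,cv2.minEnclosingCircle(red)[0],89))
g=comp((50,100,80),(75,255,255),(280,50,410,130)); 
print('green', cv2.minAreaRect(g), onz(c,cv2.minAreaRect(g)[0],45))
# non-blue mask of the lying bottle
m=np.zeros(im.shape[:2],np.uint8); s=~((hsv[...,0]>110)&(hsv[...,0]<128)&(hsv[...,1]>190)); m[55:125,280:415]=(s[55:125,280:415]*255)
ct=max(cv2.findContours(m,0,2)[0],key=cv2.contourArea); r=cv2.minAreaRect(ct); print(r, ct[:,0].min(0),ct[:,0].max(0))
for uv in [(293,85),(316,86),(403,90)]: print(uv,onz(c,uv,26).round(1))
# canister rim red: outer white ring ellipse points
p=[(548,122),(590,61),(575,178),(617,53),(612,191)]
P=np.array([onz(c,u,130)[:2] for u in p]); A=np.c_[2*P,np.ones(len(P))]; s=np.linalg.lstsq(A,(P**2).sum(1),rcond=None)[0]; print('redcan',s[:2],np.sqrt(s[2]+s[:2]@s[:2]))
```

```text
cap ((225.62338256835938, 60.31168746948242), 17.33649253845215) [490.05867656 122.61510145 111.        ]
redshoulder ((233.23214721679688, 62.14285659790039), 28.058122634887695) [490.56297322 121.41585056  89.        ]
green ((329.1509094238281, 86.48255157470703), (19.32585906982422, 47.690425872802734), 2.862405300140381) [502.77516533  31.40661694  45.        ]
((348.1698303222656, 87.7875747680664), (113.28263092041016, 51.49836730957031), 3.9451863765716553) [292  61] [405 115]
(293, 85) [490.2  68.2  26. ]
(316, 86) [498.3  44.5  26. ]
(403, 90) [529.7 -45.6  26. ]
redcan [ 568.91263975 -209.43554898] 60.69759031434779
```

Request:
{"api": "arm_command", "payload": {
  "increments": [0, 103, -79, 100, 0, 0, 103, -79, 100, 0, 0, 103, -79, 100, 0, 0, 103, -79, 100, 0, 0, 103, -79, 140, 0, 0, 103, -79, 173, 0, 0, 103, -79, 173, 0, 0.4, 103, -79, 173, 0, 0.6, 103, -79, 173, 0, 0.8, 103, -79, 173, 0, 0.8, 103, -79, 173, 0, 0.8, 103, -79, 173, 0, 0.8, 103, -79, 173, 0]
}}

```text
time: 3.32
tool_pos: [490.1, 123.0, 93.7]
tcp_rot: [3.141, 0.0, 0.377]
contact_force: [-0.1, 0.3, -0.6]
grip_width: 36.4
```

Request:
{"api": "arm_command", "payload": {
  "increments": [0.8, 0, 0, 0, 0, 0.8, 0, 0, 0, 0, 0.8, 0, 0, 0, 0, 0.8, 0, 0, -10, 0, 0.8, 0, 0, -40, 0, 0.8, 0, 0, -90, 0, 0.8, 0, 0, -140, 0, 0.8, 0, 0, -175, 0, 0.8, 0, 0, -175, 0, 0.8, 0, 0, -175, 0]
}}

```text
time: 4.58
tool_pos: [489.4, 122.9, 267.7]
tcp_rot: [-3.141, 0.002, 0.377]
contact_force: [0.3, 0.5, -2.1]
grip_width: 26.6
```

Request:
{"api": "arm_command", "payload": {
  "increments": [0.8, -148, 338, 0, 0, 0.8, -148, 338, 0, 0, 0.8, -148, 338, 0, 0, 0.8, -148, 338, 0, 0, 0.8, -148, 338, 0, 0, 0.8, -148, 338, 0, 0, 0.8, -148, 338, 0, 0, 0.8, -148, 338, 0, 0, 0.8, -148, 338, 0, 0, 0.8, -148, 338, 0, 0]
}}

```text
time: 5.82
tool_pos: [477.1, -244.6, 268.7]
tcp_rot: [-3.141, 0.0, 0.379]
contact_force: [0.7, -0.3, -1.3]
grip_width: 26.6
```

Run:
```python
from h import *
o=sensors.get_obs(); print({k:np.round(o[k],3) for k in ('time','tool_pos','tcp_rot','joint_positions','contact_force')})
w,e=grab('wrist','w2.png')
```

```text
{'time': np.float64(5.825), 'tool_pos': array([ 477.126, -244.569,  268.726]), 'tcp_rot': array([-3.141,  0.   ,  0.379]), 'joint_positions': array([-0.617,  0.334,  1.419,  0.   ,  1.389,  0.575]), 'contact_force': array([ 0.702, -0.255, -1.323])}
```

View pics/w2.png

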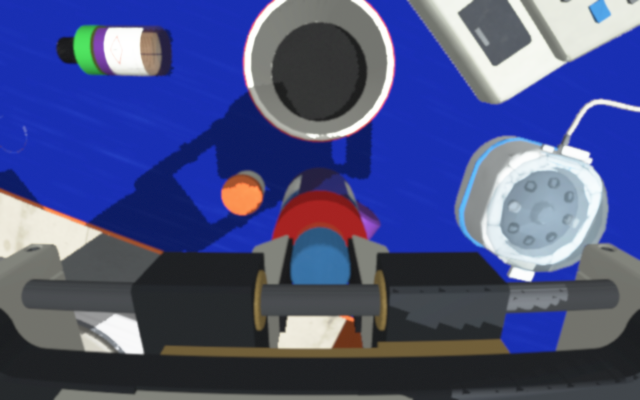

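The bottle hangs straight from the cap in the jaws; red canister's rim spans x 243–395, bottom y≈140; fallen bottle unmoved.

```bash
cat >> h.py <<'E'
def circ(c,pts,z):
    P=np.array([onz(c,u,z)[:2] for u in pts]); A=np.c_[2*P,np.ones(len(P))]; s=np.linalg.lstsq(A,(P**2).sum(1),rcond=None)[0]; return s[:2].round(1),np.sqrt(s[2]+s[:2]@s[:2]).round(1)
def inc(x,y,z):
    T=tool(); return (T[:3,:3].T@(np.array([x,y,z])-T[:3,3])).round(1)
E
python3 - <<'E'
from h import *
im=cv2.imread('pics/w2.png'); c=cam('wrist'); hsv=cv2.cvtColor(im,cv2.COLOR_BGR2HSV).astype(int)
# rim: bright white ring, along rays from the centre outwards: last bright pixel
pts=[]
for a in np.deg2rad(np.arange(0,360,10)):
    q=None
    for r in range(60,95):
        u=int(319+r*np.cos(a));v=int(63+r*np.sin(a))
        if 1<v<399 and hsv[v,u,2]>215 and hsv[v,u,1]<40: q=(319+(r+.7)*np.cos(a),63+(r+.7)*np.sin(a))
    if q: pts.append(q)
s=circ(c,pts,130); print(len(pts),s,inc(*s[0],102),inc(*s[0],102+0))
E
```

```text
22 (array([ 567.5, -208.2]), np.float64(59.8)) [ 97.5  -0.6 166.9] [ 97.5  -0.6 166.9]
```

Request:
{"api": "arm_command", "payload": {
  "increments": [0.8, 97, 0, 0, 0, 0.8, 97, 0, 0, 0, 0.8, 97, 0, 0, 0, 0.8, 97, 0, 0, 0, 0.8, 97, 0, 25, 0, 0.8, 97, 0, 50, 0, 0.8, 97, 0, 75, 0, 0.8, 97, 0, 100, 0, 0.8, 97, 0, 120, 0, 0.8, 97, 0, 135, 0, 0.8, 97, 0, 146, 0, 0.8, 97, 0, 153, 0, 0.8, 97, 0, 158, 0, 0.8, 97, 0, 161, 0, 0.8, 97, 0, 163, 0, 0.8, 97, 0, 164, 0]
}}

```text
time: 7.88
tool_pos: [567.2, -210.1, 104.8]
tcp_rot: [3.141, -0.0, 0.377]
contact_force: [-0.6, 0.4, -2.3]
grip_width: 26.5
```

Request:
{"api": "arm_command", "payload": {
  "increments": [0.8, 0, 0, 1, 0, 0.8, 0, 0, 2, 0, 0.8, 0, 0, 2.7, 0, 0.8, 0, 0, 2.7, 0]
}}

```text
time: 8.38
tool_pos: [567.2, -210.1, 102.2]
tcp_rot: [3.141, -0.0, 0.377]
contact_force: [-0.2, -0.5, -0.7]
grip_width: 26.5
```

Request:
{"api": "arm_command", "payload": {
  "increments": [0.8, 0, 0, 0.5, 0, 0.8, 0, 0, 0.8, 0, 0.55, 0, 0, 0.8, 0, 0.55, 0, 0, 0.8, 0, 0.5, 0, 0, 0, 0, 0.5, 0, 0, -15, 0, 0.5, 0, 0, -40, 0, 0.5, 0, 0, -90, 0, 0.5, 0, 0, -140, 0, 0.3, -97, 0, -150, 0, 0.2, -97, 0, -150, 0, 0, -97, 0, -150, 0, 0, -97, 0, -150, 0]
}}

```text
time: 10.0
tool_pos: [477.5, -245.8, 252.8]
tcp_rot: [3.141, -0.001, 0.377]
contact_force: [-0.3, -0.1, -0.0]
grip_width: 81.6
```

Run:
```python
from h import *
o=sensors.get_obs(); print({k:np.round(o[k],3) for k in ('time','tool_pos','tcp_rot','joint_positions')})
im,c=grab('wrist','w3.png'); hsv=cv2.cvtColor(im,cv2.COLOR_BGR2HSV)
def cen(m):
    ct=max(cv2.findContours(m,0,2)[0],key=cv2.contourArea); return cv2.minEnclosingCircle(ct),ct
m=cv2.inRange(hsv,(88,60,80),(108,230,255)); m[250:]=0; m[:,420:]=0;m[:,:240]=0
q,_=cen(m); print('red cap',q,onz(c,q[0],119))
m=np.zeros(m.shape,np.uint8); s=~((hsv[...,0]>110)&(hsv[...,0]<128)&(hsv[...,1]>190)); m[10:100,40:190]=(s[10:100,40:190]*255)
_,ct=cen(m); r=cv2.minAreaRect(ct); b=cv2.boxPoints(r); b=b[np.argsort(b[:,0])]
for uv in (b[:2].mean(0),b[2:].mean(0)): print(r,uv,onz(c,uv,26))
cv2.imwrite('pics/w3c.png',im[:250,:450])
```

```text
{'time': np.float64(10.0), 'tool_pos': array([ 477.473, -245.782,  252.769]), 'tcp_rot': array([ 3.141e+00, -1.000e-03,  3.770e-01]), 'joint_positions': array([-0.618,  0.344,  1.447,  0.   ,  1.348,  0.576])}
red cap ((319.0, 71.0), 16.763153076171875) [ 563.83576749 -211.0021454   119.        ]
((104.0, 49.5), (53.0, 120.0), 90.0) [44.  49.5] [486.52838996  78.76007026  26.        ]
((104.0, 49.5), (53.0, 120.0), 90.0) [164.   49.5] [530.8118103  -50.18504924  26.        ]
```

View pics/w3c.png

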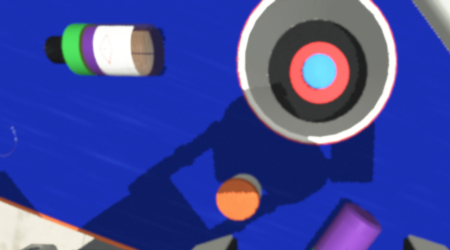

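Red bottle stands centred in its canister (cap at (319,71), 3–4 mm off axis). Now a closer, aligned look at the fallen bottle.

Request:
{"api": "arm_command", "payload": {
  "increments": [0, 60, -90, 0, -10, 0, 123, -179, 0, -20, 0, 123, -179, 0, -30, 0, 123, -179, 0, -40, 0, 123, -179, 20, -50, 0, 123, -179, 40, -60, 0, 123, -179, 70, -70, 0, 123, -179, 70, -80, 0, 123, -179, 70, -87.5, 0, 123, -179, 70, -87.5, 0, 123, -179, 70, -87.5]
}}

```text
time: 11.42
tool_pos: [525.7, -33.6, 181.9]
tcp_rot: [-3.141, -0.0, 1.902]
contact_force: [-0.7, -1.0, 0.7]
grip_width: 91.8
```

```bash
cat > lying.py <<'E'
from h import *
o=sensors.get_obs(); print({k:np.round(o[k],3) for k in ('time','tool_pos','tcp_rot','joint_positions','contact_force')})
im,c=grab('wrist','w4.png'); hsv=cv2.cvtColor(im,cv2.COLOR_BGR2HSV)
def bst(m):
    return max(cv2.findContours(m,0,2)[0],key=cv2.contourArea)
m=cv2.inRange(hsv,(50,100,60),(75,255,255)); m[260:]=0; g=cv2.minAreaRect(bst(m)); print('green',g)
m=(~((hsv[...,0]>108)&(hsv[...,0]<128)&(hsv[...,1]>170))*255).astype(np.uint8); m[:, :200]=0;m[:,440:]=0; 
ys,xs=np.where(m>0)
for y in range(0,260,8):
    r=np.where(m[y]>0)[0]; print(y,(r.min(),r.max(),r.size) if r.size else '')
E
python3 lying.py
```

```text
{'time': np.float64(11.425), 'tool_pos': array([525.706, -33.649, 181.859]), 'tcp_rot': array([-3.141, -0.   ,  1.902]), 'joint_positions': array([-0.209,  0.386,  1.589, -0.   ,  1.167, -0.541]), 'contact_force': array([-0.687, -0.961,  0.659])}
green ((615.0, 143.0), (142.0, 48.0), 90.0)
0 
8 
16 
24 
32 
40 
48 
56 (np.int64(304), np.int64(336), 33)
64 (np.int64(304), np.int64(336), 33)
72 (np.int64(304), np.int64(336), 33)
80 (np.int64(304), np.int64(336), 33)
88 (np.int64(305), np.int64(333), 29)
96 (np.int64(288), np.int64(350), 63)
104 (np.int64(288), np.int64(350), 63)
112 (np.int64(289), np.int64(349), 61)
120 (np.int64(289), np.int64(349), 61)
128 (np.int64(289), np.int64(349), 61)
136 (np.int64(288), np.int64(349), 62)
144 (np.int64(289), np.int64(348), 60)
152 (np.int64(289), np.int64(348), 60)
160 (np.int64(289), np.int64(348), 60)
168 (np.int64(289), np.int64(348), 60)
176 (np.int64(290), np.int64(347), 58)
184 (np.int64(291), np.int64(346), 56)
192 (np.int64(301), np.int64(339), 39)
200 
208 
216 
224 
232 
240 (np.int64(200), np.int64(439), 51)
248 (np.int64(200), np.int64(439), 53)
256 (np.int64(200), np.int64(439), 53)
```

View pics/w4.png

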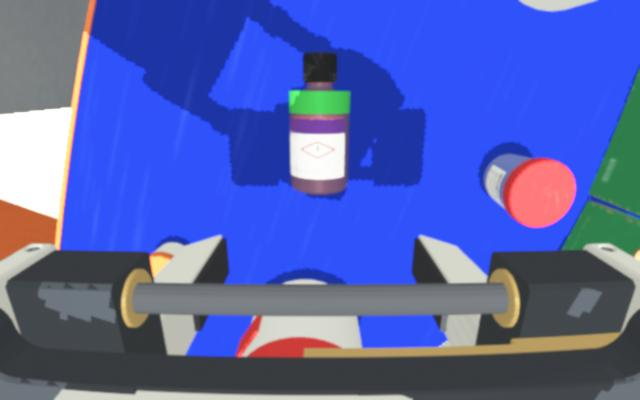

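Bottle lies exactly along tool x in view: cap end at (320,53), cap to y≈82, shoulder at y≈92, base at y≈193; no obstacle beside the cap.

Run:
```python
from h import *
c=cam('wrist');T=tool()
for uv in [(320,53),(320,82),(320,92),(319,193)]:
    for z in (26,40,52): p=onz(c,uv,z); print(uv,z,p.round(1),(np.linalg.inv(T)@np.r_[p,1])[:3].round(1))
```

```text
(320, 53) 26 [490.1  69.   26. ] [108.8  -0.2 155.9]
(320, 53) 40 [490.5  67.8  40. ] [107.4  -0.2 141.9]
(320, 53) 52 [490.9  66.7  52. ] [106.3  -0.2 129.9]
(320, 82) 26 [497.8  46.7  26. ] [ 85.2  -0.2 155.9]
(320, 82) 40 [497.9  46.4  40. ] [ 84.9  -0.2 141.9]
(320, 82) 52 [498.   46.2  52. ] [ 84.6  -0.2 129.9]
(320, 92) 26 [500.5  38.8  26. ] [ 76.8  -0.2 155.9]
(320, 92) 40 [500.5  38.9  40. ] [ 76.9  -0.2 141.9]
(320, 92) 52 [500.4  39.   52. ] [ 77.   -0.2 129.9]
(319, 193) 26 [529.1 -47.3  26. ] [-13.9  -1.1 155.9]
(319, 193) 40 [527.8 -43.3  40. ] [ -9.8  -1.1 141.9]
(319, 193) 52 [526.7 -40.   52. ] [ -6.2  -1.  129.9]
```

Request:
{"api": "arm_command", "payload": {
  "increments": [0.3, 104, 0, 60, 0, 0.4, 104, 0, 110, 0, 0.4, 104, 0, 140, 0, 0.4, 104, 0, 160, 0, 0.5, 104, 0, 169, 0, 0.6, 104, 0, 169, 0, 0.8, 104, 0, 169, 0, 0.8, 104, 0, 169, 0, 0.8, 104, 0, 169, 0, 0.8, 104, 0, 169, 0, 0.8, 104, 0, 169, 0, 0.8, 104, 0, 169, 0]
}}

```text
time: 12.98
tool_pos: [492.2, 64.2, 13.7]
tcp_rot: [3.14, 0.001, 1.904]
contact_force: [-0.0, 0.3, 6.8]
grip_width: 27.8
```

Request:
{"api": "arm_command", "payload": {
  "increments": [0.8, 0, 0, -20, 0, 0.8, 0, 0, -50, 0, 0.8, 0, 0, -85, 0, 0.8, 0, 0, -110, 0, 0.8, 0, 0, -120, 0, 0.8, 0, 0, -120, 0, 0.8, 0, 0, -120, 0]
}}

```text
time: 13.85
tool_pos: [490.6, 64.2, 131.8]
tcp_rot: [-3.139, -0.001, 1.904]
contact_force: [-0.4, -0.2, -1.8]
grip_width: 27.2
```

Run:
```python
from h import *
o=sensors.get_obs(); print({k:np.round(o[k],3) for k in ('time','tool_pos','tcp_rot','joint_positions','contact_force','moment')})
im,c=grab('wrist','w5.png'); s,cs=grab('scene'); d,cd=grab('side')
print(proj(cs,[492,64,100]),proj(cd,[492,64,100]))
u=proj(cs,[492,64,80])[0].astype(int);v=proj(cd,[492,64,80])[0].astype(int)
f=lambda i,u:cv2.resize(i[max(0,u[1]-60):u[1]+60,u[0]-60:u[0]+60],(360,360),interpolation=2)
cv2.imwrite('pics/v5.png',np.hstack([f(s,u),f(d,v)]))
```

```text
{'time': np.float64(13.85), 'tool_pos': array([490.591,  64.202, 131.755]), 'tcp_rot': array([-3.139e+00, -1.000e-03,  1.904e+00]), 'joint_positions': array([-0.025,  0.391,  1.74 , -0.   ,  1.013, -0.358]), 'contact_force': array([-0.376, -0.161, -1.843]), 'moment': array([ 0.113, -0.059, -0.041])}
[[287.87409397 201.89375219]] [[330.96293687 202.05439163]]
```

View pics/v5.png

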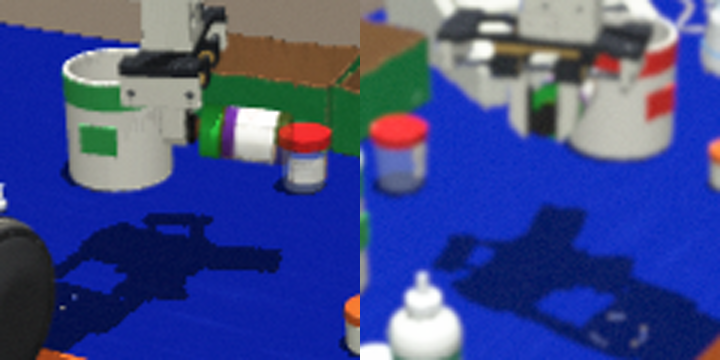

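The cap grip holds the bottle level (no swing), base toward tool −x. I'll go low and loosen the grip in small steps so that gravity swings the base down onto the worktop.

Request:
{"api": "arm_command", "payload": {
  "increments": [0.8, 0, 0, 30, 0, 0.8, 0, 0, 60, 0, 0.8, 0, 0, 80, 0, 0.8, 0, 0, 80, 0, 0.76, 0, 0, 80, 0, 0.74, 0, 0, 80, 0, 0.73, 0, 0, 80, 0, 0.72, 0, 0, 80, 0, 0.72, 0, 0, 80, 0]
}}

```text
time: 15.12
tool_pos: [491.5, 64.2, 53.2]
tcp_rot: [3.141, 0.0, 1.904]
contact_force: [0.9, 0.2, -0.7]
grip_width: 27.6
```

```bash
cat > st.py <<'E'
from h import *
o=sensors.get_obs(); print({k:np.round(o[k],3).tolist() for k in ('time','tool_pos','contact_force','moment','grip_width')})
im,c=grab('wrist'); hsv=cv2.cvtColor(im,cv2.COLOR_BGR2HSV); m=cv2.inRange(hsv,(50,120,60),(75,255,255)); m[:,:250]=0;m[:,390:]=0
k=cv2.findContours(m,0,2)[0]
if k: print(cv2.boundingRect(max(k,key=cv2.contourArea)))
w=cv2.inRange(hsv,(0,0,150),(180,40,255)); w[:,:280]=0;w[:,360:]=0; w[300:]=0; k=cv2.findContours(w,0,2)[0]
if k: print('label',cv2.boundingRect(max(k,key=cv2.contourArea)))
E
python3 st.py
```

```text
{'time': 15.125, 'tool_pos': [491.475, 64.171, 53.174], 'contact_force': [0.93, 0.158, -0.725], 'moment': [0.158, -0.13, 0.094], 'grip_width': 27.637}
(278, 316, 85, 32)
label (280, 288, 80, 12)
```

Request:
{"api": "arm_command", "payload": {
  "increments": [0.71, 0, 0, 0, 0, 0.71, 0, 0, 0, 0]
}}

```text
time: 15.42
tool_pos: [491.4, 64.2, 52.9]
tcp_rot: [-3.141, 0.0, 1.904]
contact_force: [-0.3, -0.1, -2.5]
grip_width: 27.4
```

```bash
python3 st.py
```

```text
{'time': 15.425, 'tool_pos': [491.381, 64.174, 52.947], 'contact_force': [-0.302, -0.078, -2.462], 'moment': [0.152, -0.105, -0.01], 'grip_width': 27.386}
(278, 317, 85, 31)
label (280, 288, 80, 12)
```

Request:
{"api": "arm_command", "payload": {
  "increments": [0.7, 0, 0, 0, 0, 0.7, 0, 0, 0, 0]
}}

```text
time: 15.72
tool_pos: [491.5, 64.2, 53.0]
tcp_rot: [3.142, 0.0, 1.904]
contact_force: [0.4, 0.9, -1.0]
grip_width: 27.8
```

```bash
python3 st.py
```

```text
{'time': 15.725, 'tool_pos': [491.466, 64.184, 53.025], 'contact_force': [0.39, 0.861, -0.978], 'moment': [0.111, -0.082, 0.018], 'grip_width': 27.832}
(278, 316, 85, 32)
label (280, 288, 80, 12)
```

Request:
{"api": "arm_command", "payload": {
  "increments": [0.695, 0, 0, 0, 0, 0.695, 0, 0, 0, 0]
}}

```text
time: 16.02
tool_pos: [491.4, 64.2, 53.0]
tcp_rot: [3.142, 0.0, 1.904]
contact_force: [-0.8, -0.2, -1.9]
grip_width: 27.7
```

```bash
python3 st.py
```

```text
{'time': 16.025, 'tool_pos': [491.447, 64.173, 53.039], 'contact_force': [-0.796, -0.165, -1.939], 'moment': [-0.013, -0.097, -0.018], 'grip_width': 27.741}
(278, 316, 85, 32)
label (280, 288, 80, 12)
```

Request:
{"api": "arm_command", "payload": {
  "increments": [0.69, 0, 0, 0, 0, 0.69, 0, 0, 0, 0]
}}

```text
time: 16.32
tool_pos: [491.4, 64.3, 53.1]
tcp_rot: [3.141, -0.0, 1.904]
contact_force: [-0.1, 1.0, 0.1]
grip_width: 28.4
```

```bash
python3 st.py
```

```text
{'time': 16.325, 'tool_pos': [491.437, 64.277, 53.061], 'contact_force': [-0.058, 1.015, 0.097], 'moment': [0.114, -0.152, -0.008], 'grip_width': 28.368}
(284, 316, 73, 23)
label (280, 288, 80, 12)
```

```bash
cat > look.py <<'E'
import sys
from h import *
n=sys.argv[1]; P=tool()[:3,3]; P[2]=max(P[2]-10,40)
s,cs=grab('scene'); d,cd=grab('side')
u=proj(cs,P)[0].astype(int);v=proj(cd,P)[0].astype(int)
f=lambda i,u:cv2.resize(i[max(0,u[1]-50):u[1]+50,u[0]-50:u[0]+50],(400,400),interpolation=2)
cv2.imwrite('pics/'+n,np.hstack([f(s,u),f(d,v)]))
E
python3 look.py v6.png
```

```text
(no output)
```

View pics/v6.png

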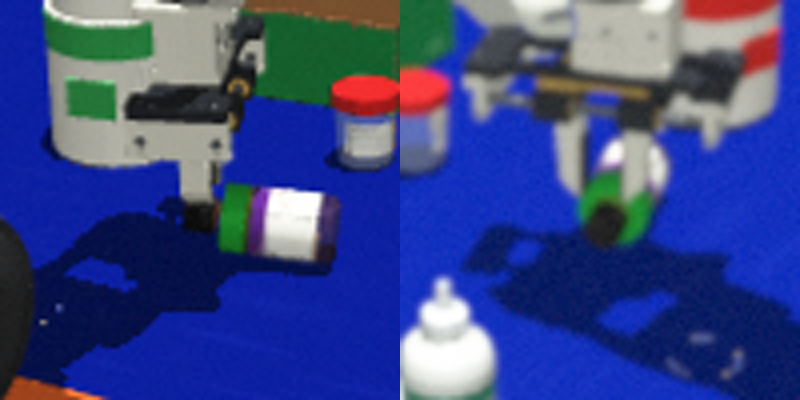

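The bottle slipped a little: base down on the worktop, tilt only ~14°, cap at the finger tips. I'll set it down, then regrip by only the last few mm of the cap, so the pads give little twist resistance.

Request:
{"api": "arm_command", "payload": {
  "increments": [0.69, 0, 0, 8, 0, 0.69, 0, 0, 16, 0, 0.69, 0, 0, 24, 0, 0.69, 0, 0, 27, 0, 0.67, 0, 0, 29, 0, 0.65, 0, 0, 29, 0, 0.5, 0, 0, 29, 0, 0.4, 0, 0, 10, 0, 0.4, 0, 0, -40, 0, 0.4, -50, 0, -100, 0, 0.4, -104, 0, -128, 0, 0.4, -104, 0, -128, 0, 0.4, -104, 0, -128, 0]
}}

```text
time: 18.1
tool_pos: [525.2, -34.5, 180.8]
tcp_rot: [-3.142, -0.0, 1.902]
contact_force: [0.0, -0.2, -0.5]
grip_width: 55.2
```

```bash
python3 lying.py | head -20
python3 - <<'E'
from h import *
im=cv2.imread('pics/w4.png'); g=cv2.cvtColor(im,cv2.COLOR_BGR2HSV)
for y in range(44,64): print(y,im[y,320],g[y,320,:])
E
cp pics/w4.png pics/w7.png
```

```text
{'time': np.float64(18.1), 'tool_pos': array([525.195, -34.459, 180.797]), 'tcp_rot': array([-3.142, -0.   ,  1.902]), 'joint_positions': array([-0.211,  0.386,  1.592,  0.   ,  1.164, -0.543]), 'contact_force': array([ 0.016, -0.191, -0.528])}
green ((615.5, 143.5), (137.0, 47.0), 90.0)
0 
8 
16 
24 
32 
40 
48 (np.int64(308), np.int64(340), 33)
56 (np.int64(308), np.int64(341), 34)
64 (np.int64(308), np.int64(341), 34)
72 (np.int64(310), np.int64(341), 32)
80 (np.int64(300), np.int64(354), 55)
88 (np.int64(294), np.int64(356), 63)
96 (np.int64(294), np.int64(356), 63)
104 (np.int64(295), np.int64(355), 61)
112 (np.int64(295), np.int64(355), 61)
120 (np.int64(295), np.int64(355), 61)
128 (np.int64(294), np.int64(355), 62)
136 (np.int64(295), np.int64(355), 61)
44 [50 45 44] [115  31  50]
45 [46 45 44] [105  11  46]
46 [45 43 43] [120  11  45]
47 [42 41 40] [105  12  42]
48 [42 40 39] [110  18  42]
49 [41 38 38] [120  19  41]
50 [40 38 37] [110  19  40]
51 [40 38 37] [110  19  40]
52 [39 36 36] [120  20  39]
53 [39 37 37] [120  13  39]
54 [39 37 36] [110  20  39]
55 [39 37 36] [110  20  39]
56 [39 37 37] [120  13  39]
57 [40 38 37] [110  19  40]
58 [40 39 38] [105  13  40]
59 [40 39 37] [100  19  40]
60 [40 39 37] [100  19  40]
61 [40 37 37] [120  19  40]
62 [40 37 36] [113  26  40]
63 [40 37 37] [120  19  40]
```

View pics/w7.png

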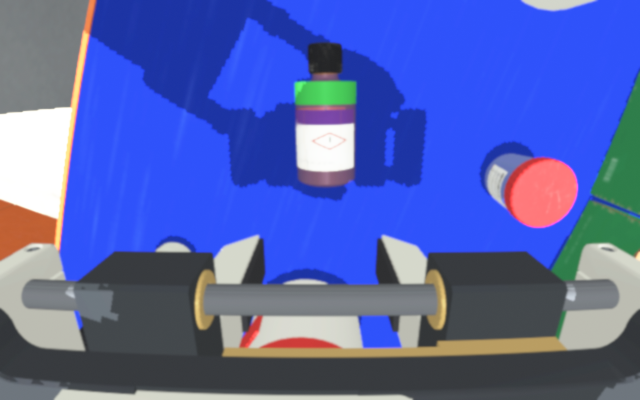

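The bottle lies 8 mm further along tool x and 4 mm in +y (cap end at (325,43)), still aligned. I regrip with ~4 mm overlap and track tilt numerically by the purple stripe's orientation in the scene view.

Request:
{"api": "arm_command", "payload": {
  "increments": [0.4, 121, 4, 60, 0, 0.4, 121, 4, 110, 0, 0.4, 121, 4, 140, 0, 0.4, 121, 4, 160, 0, 0.5, 121, 4, 168, 0, 0.8, 121, 4, 168, 0, 0.8, 121, 4, 168, 0, 0.8, 121, 4, 168, 0, 0.8, 121, 4, 168, 0, 0.8, 121, 4, 168, 0, 0.8, 121, 4, 158, 0, 0.8, 121, 4, 148, 0, 0.8, 121, 4, 138, 0, 0.8, 121, 4, 128, 0, 0.8, 121, 4, 118, 0, 0.8, 121, 4, 118, 0]
}}

```text
time: 20.15
tool_pos: [490.1, 81.7, 63.9]
tcp_rot: [3.14, 0.0, 1.904]
contact_force: [0.0, 0.0, -1.5]
grip_width: 25.8
```

```bash
cat > st.py <<'E'
from h import *
o=sensors.get_obs(); print({k:np.round(o[k],3).tolist() for k in ('time','tool_pos','contact_force','moment','grip_width')})
P=tool()[:3,3]
for n in ('scene','side'):
    im,c=grab(n); u=proj(c,P)[0]; hsv=cv2.cvtColor(im,cv2.COLOR_BGR2HSV)
    print(n,'tip',u.round(0))
    for nm,lo,hi in (('purple',(128,70,40),(165,255,255)),('green',(50,150,60),(75,255,255)),('black',(0,0,0),(180,90,48))):
        m=cv2.inRange(hsv,lo,hi); k=np.zeros_like(m); x,y=u.astype(int); k[y-30:y+60,x-50:x+50]=255; ct=cv2.findContours(m&k,0,2)[0]
        if ct:
            b=max(ct,key=cv2.contourArea); r=cv2.minAreaRect(b); print('  ',nm,cv2.boundingRect(b),np.round(r[0],0),np.round(r[1],0),round(r[2]))
E
python3 st.py
```

```text
{'time': 20.15, 'tool_pos': [490.127, 81.666, 63.896], 'contact_force': [0.0, 0.011, -1.493], 'moment': [0.085, -0.104, -0.025], 'grip_width': 25.797}
scene tip [283. 212.]
   purple (297, 209, 12, 17) [302. 217.] [ 4. 17.] 27
   green (294, 182, 38, 13) [312. 188.] [12. 37.] 90
   black (232, 222, 14, 50) [238. 246.] [49. 13.] 90
side tip [328. 216.]
   purple (287, 186, 6, 10) [291. 190.] [10.  4.] 66
   green (324, 215, 8, 5) [328. 217.] [8. 3.] 45
   black (324, 208, 7, 7) [327. 211.] [6. 6.] 90
```

It is swinging now: the stripe has turned about 27°. Continue lifting.

Request:
{"api": "arm_command", "payload": {
  "increments": [0.8, 0, 0, -10, 0, 0.8, 0, 0, -20, 0, 0.8, 0, 0, -30, 0, 0.8, 0, 0, -45, 0, 0.8, 0, 0, -60, 0, 0.8, 0, 0, -60, 0, 0.8, 0, 0, -60, 0]
}}

```text
time: 21.12
tool_pos: [489.3, 81.6, 122.7]
tcp_rot: [-3.141, -0.0, 1.904]
contact_force: [0.6, 0.7, -2.0]
grip_width: 26.0
```

```bash
python3 st.py
```

```text
{'time': 21.125, 'tool_pos': [489.307, 81.562, 122.725], 'contact_force': [0.622, 0.709, -1.959], 'moment': [0.117, -0.099, -0.026], 'grip_width': 26.046}
scene tip [282. 194.]
   purple (290, 200, 15, 13) [297. 207.] [ 4. 17.] 51
   green (288, 172, 44, 23) [310. 183.] [42. 20.] 9
   black (232, 222, 14, 32) [238. 238.] [31. 13.] 90
side tip [328. 197.]
   purple (374, 175, 2, 11) [374. 180.] [ 1. 10.] 0
   green (278, 167, 14, 18) [284. 176.] [17. 13.] 90
   black (324, 191, 7, 9) [327. 195.] [8. 6.] 90
```

Request:
{"api": "arm_command", "payload": {
  "increments": [0.74, 0, 0, 15, 0, 0.72, 0, 0, 15, 0, 0.71, 0, 0, 15, 0, 0.71, 0, 0, -5, 0, 0.71, 0, 0, 5, 0, 0.71, 0, 0, -15, 0, 0.71, 0, 0, 0, 0, 0.71, 0, 0, 0, 0]
}}

```text
time: 22.22
tool_pos: [488.5, 81.5, 121.5]
tcp_rot: [-3.139, -0.001, 1.904]
contact_force: [-0.1, -0.3, -2.6]
grip_width: 27.1
```

```bash
python3 st.py
```

```text
{'time': 22.225, 'tool_pos': [488.456, 81.532, 121.484], 'contact_force': [-0.146, -0.299, -2.574], 'moment': [-0.042, -0.101, 0.058], 'grip_width': 27.082}
scene tip [282. 195.]
   purple (282, 206, 16, 9) [290. 211.] [ 5. 16.] 72
   green (288, 172, 43, 23) [310. 183.] [41. 20.] 8
   black (231, 222, 15, 32) [238. 238.] [31. 14.] 90
side tip [329. 198.]
   purple (374, 175, 2, 11) [374. 180.] [ 1. 10.] 0
   green (278, 167, 14, 18) [284. 176.] [17. 13.] 90
   black (324, 192, 8, 9) [328. 196.] [8. 7.] 90
```

Request:
{"api": "arm_command", "payload": {
  "increments": [0.705, 0, 0, 5, 0, 0.7, 0, 0, 5, 0, 0.7, 0, 0, -10, 0, 0.7, 0, 0, 0, 0, 0.7, 0, 0, -15, 0, 0.7, 0, 0, 0, 0, 0.7, 0, 0, 0, 0]
}}

```text
time: 23.2
tool_pos: [488.8, 81.5, 121.6]
tcp_rot: [-3.139, -0.001, 1.904]
contact_force: [-0.5, -0.4, 1.0]
grip_width: 27.4
```

```bash
python3 st.py
```

```text
{'time': 23.2, 'tool_pos': [488.752, 81.542, 121.625], 'contact_force': [-0.5, -0.426, 0.985], 'moment': [0.006, -0.1, 0.04], 'grip_width': 27.424}
scene tip [282. 195.]
   purple (275, 213, 16, 5) [282. 215.] [ 4. 15.] 90
   green (288, 172, 43, 23) [310. 183.] [41. 21.] 9
   black (231, 222, 15, 32) [238. 238.] [31. 14.] 90
side tip [328. 198.]
   purple (374, 176, 2, 10) [374. 180.] [9. 1.] 90
   green (278, 167, 14, 18) [284. 176.] [17. 13.] 90
   black (324, 199, 7, 9) [327. 203.] [8. 6.] 90
```

Stripe now level in the scene view: the bottle hangs upright. Find its height before lowering.

```bash
python3 - <<'E'
from h import *
c=cam('scene')
for z in range(60,111,10): print(z,proj(c,[488.7,81.5,z]).round(1), proj(c,[470,73,z]).round(1))
E
python3 look.py v8.png
```

```text
60 [[282.7 213.4]] [[282.1 216.3]]
70 [[282.6 210.4]] [[282.  213.3]]
80 [[282.5 207.4]] [[281.9 210.2]]
90 [[282.4 204.3]] [[281.8 207.2]]
100 [[282.2 201.3]] [[281.6 204.1]]
110 [[282.1 198.3]] [[281.5 201. ]]
```

View pics/v8.png

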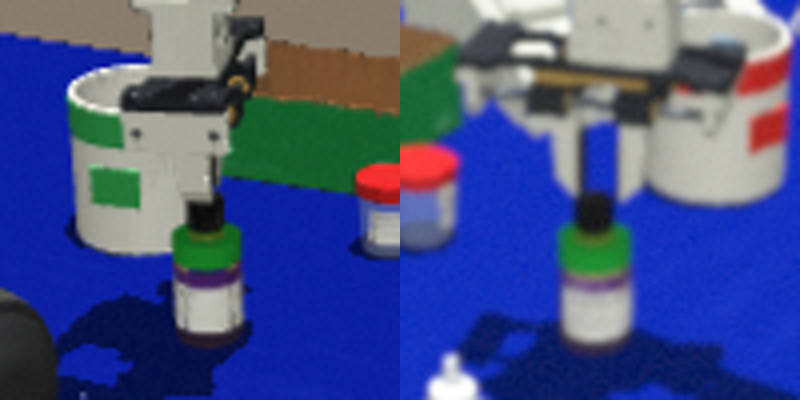

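The bottle is upright with its cap just in the finger tips, base about on the worktop. Lower 3 mm and release.

Request:
{"api": "arm_command", "payload": {
  "increments": [0.7, 0, 0, 1, 0, 0.7, 0, 0, 2, 0, 0.7, 0, 0, 3, 0, 0.69, 0, 0, 3, 0, 0.68, 0, 0, 3, 0, 0.66, 0, 0, 3, 0, 0.6, 0, 0, 3, 0, 0.5, 0, 0, 3, 0, 0.5, 0, 0, 3, 0, 0.4, 0, 0, -40, 0, 0.3, -50, 0, -90, 0, 0.3, -100, 0, -140, 0, 0.3, -100, 0, -140, 0, 0.3, -100, 0, -140, 0]
}}

```text
time: 25.15
tool_pos: [522.3, -13.2, 262.9]
tcp_rot: [3.141, -0.0, 1.903]
contact_force: [-0.1, -0.3, -0.2]
grip_width: 64.3
```

```bash
cat > up.py <<'E'
from h import *
o=sensors.get_obs(); print({k:np.round(o[k],3).tolist() for k in ('time','tool_pos','tcp_rot','contact_force','grip_width')})
im,c=grab('wrist','w9.png'); hsv=cv2.cvtColor(im,cv2.COLOR_BGR2HSV)
box=np.zeros(im.shape[:2],np.uint8); box[:255,240:400]=255
for n,lo,hi,z in (('cap',(0,0,0),(180,120,75),117),('green',(45,120,60),(78,255,255),85)):
    ct=cv2.findContours(cv2.inRange(hsv,lo,hi)&box,0,2)[0]; b=max(ct,key=cv2.contourArea); q=cv2.minEnclosingCircle(b); p=onz(c,q[0],z); print(n,np.round(q[0],1),round(q[1],1),p.round(1),inc(*p[:2],95))
E
python3 up.py
```

```text
{'time': 25.15, 'tool_pos': [522.327, -13.209, 262.853], 'tcp_rot': [3.141, -0.0, 1.903], 'contact_force': [-0.102, -0.273, -0.193], 'grip_width': 64.258}
cap [325.7  63.9] 17.3 [494.3  82.2 117. ] [ 98.    5.3 166.9]
green [325.3  65.4] 30.1 [494.1  83.1  85. ] [ 98.9   5.5 166.9]
```

View pics/w9.png

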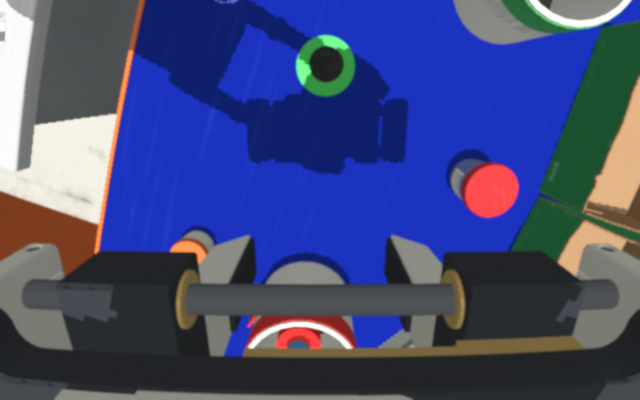

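The bottle stands upright, released, at (494,82): cap at (326,64) concentric with its green shoulder. Regrasp from above.

Request:
{"api": "arm_command", "payload": {
  "increments": [0.3, 98.5, 5, 0, 0, 0.3, 98.5, 5, 50, 0, 0.3, 98.5, 5, 100, 0, 0.3, 98.5, 5, 140, 0, 0.4, 98.5, 5, 160, 0, 0.5, 98.5, 5, 166, 0, 0.6, 98.5, 5, 166, 0, 0.8, 98.5, 5, 166, 0, 0.8, 98.5, 5, 166, 0, 0.8, 98.5, 5, 166, 0, 0.8, 98.5, 5, 166, 0, 0.8, 98.5, 5, 166, 0]
}}

```text
time: 26.7
tool_pos: [495.1, 81.8, 97.6]
tcp_rot: [3.141, 0.0, 1.904]
contact_force: [-0.8, 0.1, 5.8]
grip_width: 27.5
```

Run:
```python
from h import *
d=cam('side'); s=cam('scene')
for uv in [(253,297),(137,318),(180,262),(225,330)]: print('base',uv,onz(d,uv,0).round())
# eyepiece tips / head triangulate scene (178,105) ~ side (190,180)
def tri(u,v):
    o,a=ray(s,u); p,b=ray(d,v); t=np.linalg.lstsq(np.c_[a,-b],p-o,rcond=None)[0]; q=o+a*t[0]; r=p+b*t[1]; return (q+r)/2,np.linalg.norm(q-r)
print(tri((178,112),(190,182)), tri((190,103),(207,158)))
for uv in [(241,237)]:
    for z in (60,100): print('stage',z,onz(d,uv,z).round())
pts=[(226,205),(272,205),(249,193),(249,219)]
print(circ(d,pts,130))
```

```text
base (253, 297) [477. 425.   0.]
base (137, 318) [644. 638.   0.]
base (180, 262) [740. 426.   0.]
base (225, 330) [450. 548.   0.]
(array([550.50401444, 503.67619771, 318.35525405]), np.float64(3.2665016581207786)) (array([551.89031087, 449.32605568, 352.6857585 ]), np.float64(2.359481297441668))
stage 60 [621. 306.  60.]
stage 100 [573. 352. 100.]
(array([632.8, 253.9]), np.float64(70.1))
```

Request:
{"api": "arm_command", "payload": {
  "increments": [0.8, 0, 0, -10, 0, 0.8, 0, 0, -40, 0, 0.8, 0, 0, -80, 0, 0.8, 0, 0, -120, 0, 0.8, 0, 0, -160, 10, 0.8, 0, 0, -175, 20, 0.8, 40, 40, -175, 30, 0.8, 83, 87, -175, 40, 0.8, 83, 87, -175, 50, 0.8, 83, 87, -175, 60, 0.8, 83, 87, -175, 70, 0.8, 83, 87, -175, 75, 0.8, 83, 87, -175, 75, 0.8, 83, 87, -175, 75]
}}

```text
time: 28.45
tool_pos: [549.8, 188.6, 272.0]
tcp_rot: [-3.142, 0.0, 0.597]
contact_force: [-0.8, 0.6, -3.3]
grip_width: 27.7
```

```bash
cat > rim.py <<'E'
from h import *
o=sensors.get_obs(); print({k:np.round(o[k],3).tolist() for k in ('time','tool_pos','tcp_rot','contact_force','grip_width')})
im,c=grab('wrist','w10.png'); hsv=cv2.cvtColor(im,cv2.COLOR_BGR2HSV).astype(int)
# start from the predicted rim centre, refine twice: outermost bright-white pixel along each ray
ctr=np.array([634.,248.])
for it in range(3):
    pts=[]
    for a in np.deg2rad(np.arange(0,360,6)):
        q=None
        for r in np.arange(48,72,.5):
            u=proj(c,[*(ctr+r*np.array([np.cos(a),np.sin(a)])),130])[0]; x,y=u.round().astype(int)
            if 0<=x<640 and 0<=y<240 and hsv[y,x,2]>205 and hsv[y,x,1]<45: q=u
        if q is not None: pts.append(q)
    P=np.array([onz(c,u,130)[:2] for u in pts]); (s,R0)=circ(c,pts,130); e=np.abs(np.linalg.norm(P-s,axis=1)-60)
    pts=[p for p,k in zip(pts,e) if k<4] or pts; s,R0=circ(c,pts,130); ctr=s; print(len(pts),s,R0,e.mean().round(1))
print(proj(c,[*ctr,130]),inc(*ctr,106))
E
python3 rim.py
```

```text
{'time': 28.45, 'tool_pos': [549.799, 188.598, 271.975], 'tcp_rot': [-3.142, 0.0, 0.597], 'contact_force': [-0.845, 0.638, -3.263], 'grip_width': 27.699}
13 [651.3 235.4] 59.1 2.0
44 [652.7 234.9] 59.6 0.4
44 [652.5 234.7] 59.4 0.6
[[344.40065516  48.311508  ]] [110.9  19.5 165.9]
```

Rim fit is clean (44 points, radius 59.4 vs 60, residual 0.5 mm): canister_green at (652.5, 234.7), consistent with the overview's bias seen for the red one. Lower in.

Request:
{"api": "arm_command", "payload": {
  "increments": [0.8, 60, 10, 0, 0, 0.8, 111, 19.5, 0, 0, 0.8, 111, 19.5, 0, 0, 0.8, 111, 19.5, 0, 0, 0.8, 111, 19.5, 0, 0, 0.8, 111, 19.5, 25, 0, 0.8, 111, 19.5, 50, 0, 0.8, 111, 19.5, 75, 0, 0.8, 111, 19.5, 100, 0, 0.8, 111, 19.5, 120, 0, 0.8, 111, 19.5, 135, 0, 0.8, 111, 19.5, 146, 0, 0.8, 111, 19.5, 153, 0, 0.8, 111, 19.5, 158, 0, 0.8, 111, 19.5, 161, 0, 0.8, 111, 19.5, 163, 0, 0.8, 111, 19.5, 163, 0]
}}

```text
time: 30.62
tool_pos: [652.8, 234.7, 109.0]
tcp_rot: [3.141, -0.0, 0.595]
contact_force: [-0.1, -0.5, -2.6]
grip_width: 27.6
```

Request:
{"api": "arm_command", "payload": {
  "increments": [0.8, 0, 0, 1, 0, 0.8, 0, 0, 2, 0, 0.8, 0, 0, 3, 0, 0.8, 0, 0, 3.4, 0, 0.8, 0, 0, 3.4, 0]
}}

```text
time: 31.25
tool_pos: [653.1, 234.9, 106.1]
tcp_rot: [3.141, -0.001, 0.595]
contact_force: [0.2, 0.6, 1.1]
grip_width: 27.6
```

The load has gone off the wrist: base is on the floor. Release and back off to check.

Request:
{"api": "arm_command", "payload": {
  "increments": [0.7, 0, 0, 0, 0, 0.65, 0, 0, 0, 0, 0.55, 0, 0, 0, 0, 0.5, 0, 0, 0, 0, 0.5, 0, 0, -15, 0, 0.5, 0, 0, -40, 0, 0.5, 0, 0, -90, 0, 0.5, 0, 0, -140, 0, 0.4, -50, -10, -165, 0, 0.3, -111, -19.5, -165, 0, 0.3, -111, -19.5, -165, 0, 0.3, -111, -19.5, -165, 0]
}}

```text
time: 32.75
tool_pos: [550.7, 188.8, 272.4]
tcp_rot: [3.14, -0.003, 0.595]
contact_force: [0.1, 0.1, -0.7]
grip_width: 64.4
```

```bash
python3 rim.py
python3 - <<'E'
from h import *
im,c=grab('wrist'); hsv=cv2.cvtColor(im,cv2.COLOR_BGR2HSV); u=proj(c,[652.5,234.7,100])[0].astype(int)
box=np.zeros(im.shape[:2],np.uint8); box[max(0,u[1]-45):u[1]+45,u[0]-45:u[0]+45]=255
g=cv2.inRange(hsv,(45,120,60),(78,255,255))&box; b=max(cv2.findContours(g,0,2)[0],key=cv2.contourArea); q=cv2.minEnclosingCircle(b); print('shoulder',q,onz(c,q[0],93).round(1))
k=np.zeros_like(g); cv2.circle(k,tuple(int(v) for v in q[0]),int(q[1]),255,-1)
d=cv2.inRange(hsv,(0,0,0),(180,120,75))&k; b=max(cv2.findContours(d,0,2)[0],key=cv2.contourArea); q=cv2.minEnclosingCircle(b); print('cap',q,onz(c,q[0],125).round(1))
# bystanders: colour blobs in the current scene picture against the first
s0=cv2.imread('pics/s.png'); s1,cs=grab('scene')
for n,lo,hi,bx in (('cup',(0,120,100),(8,255,255),(315,180,345,215)),('tub',(8,150,120),(18,255,255),(335,240,365,270))):
    for im in (s0,s1):
        h=cv2.cvtColor(im,cv2.COLOR_BGR2HSV); m=cv2.inRange(h,lo,hi)[bx[1]:bx[3],bx[0]:bx[2]]; print(n,[round(v.mean(),1) for v in np.where(m>0)],(m>0).sum())
d0=cv2.imread('pics/d.png'); d1,_=grab('side'); print('saline diff',cv2.absdiff(d0,d1)[235:300,276:308].mean().round(1))
E
```

```text
{'time': 32.75, 'tool_pos': [550.711, 188.797, 272.391], 'tcp_rot': [3.14, -0.003, 0.595], 'contact_force': [0.137, 0.112, -0.711], 'grip_width': 64.364}
15 [651.5 235.3] 58.7 1.8
44 [652.7 235. ] 59.6 0.4
44 [652.8 235. ] 59.6 0.4
[[343.27172762  49.62505777]] [109.3  18.6 166.4]
shoulder ((340.09490966796875, 50.981632232666016), 31.575550079345703) [655.4 237.2  93. ]
cap ((341.69049072265625, 48.738094329833984), 17.887910842895508) [653.8 236.8 125. ]
cup [np.float64(12.1), np.float64(14.2)] 140
cup [np.float64(12.1), np.float64(14.2)] 138
tub [np.float64(10.4), np.float64(16.1)] 149
tub [np.float64(10.4), np.float64(16.1)] 150
saline diff 8.1
```

```bash
python3 -c "
from plant import ticket; print(ticket.close_job())"
```

```text
the job is handed in; nothing more can be done
None
```

The job is handed in at about 33 s of the 64 s allowed. By my last checks each bottle stands upright and released in the canister matching its tag; `close_job` gave no verdict.

- **Red bottle:** I gripped it by the cap and lowered it into the red canister. The wrist picture afterwards showed it standing 3–4 mm off the canister's axis.
- **Fallen green bottle:** The first cap grip did not let the bottle swing. When I loosened it, it slipped, so I set it down with a shift of about 8 mm. I then regripped only the last few mm of the cap, and it swung upright as I lifted and eased the grip. It was released standing on the worktop, and the wrist picture showed cap and shoulder concentric.
- **Green bottle into its canister:** I took it again from above and lowered it until the wrist load went away. After release, cap and shoulder agree within 2 mm, so it stands upright, about 3 mm off axis.
- **Bystanders:** The cup and tub sit at the same pixels as at the start. For the saline bottle the before/after picture difference was small but not zero (8 of 255). I did not look into this, but the arm never worked close to the bottle.
- **Disagreement:** The rough hand-picked canister positions from the fixed cameras were about 20 mm off the wrist-camera rim fits. I used the rim fits, which had radii of 59.4–59.8 mm against the true 60 mm.

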